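Rebuild a gas regulator in order

TASK

Rebuild the open regulator: seat the steel diaphragm plate in its pocket, stand the chrome spring cup in the plate's collar, drop over them the bonnet whose two holes fit the regulator's dowel pins until it lies flat on the flange, and close the bonnet's neck with the black cap, in that order and each fully home before the next. The bonnet that does not fit must end up standing on the bench clear of the regulator, and leave the two brass unions where they are.

Things in the scene. Friction and masses are not known exactly. Their poses are not given: they have to be found in the camera images.
- regulator: Open cast-aluminium regulator, fixed; origin at the centre of its underside, z up. Flange 135 (x) by 82 mm (y), top at 50 mm. In its middle a round pocket, 66 mm diameter, 8 mm deep. Two steel dowel pins, 8 mm diameter, tapered tips, rise 16 mm above the flange at x = +46 and -46 mm (92 mm apart). Pipe stubs stick out along +y and -y below the flange. Half-turn symmetric.
- plate_mid (a point): Loose steel diaphragm plate: disc 60 mm diameter, 6 mm thick, with an upright collar on top (36 mm outside, 29 mm inside diameter, 18 mm high) to grip it by; 24 mm high in all. Point: on its axis, 12 mm above its underside, z up. Home: disc on the pocket floor, point 54 mm above the regulator's origin.
- cup_mid (a point): Loose chrome spring cup, open on top: foot 24 mm diameter, 10 mm high, below a cup 36 mm diameter, 26 mm high; 36 mm high in all, standing on its foot. Point: on its axis, 18 mm above its underside, z up. Home: foot inside the plate's collar, shoulder on the collar's rim, point 74 mm above the regulator's origin.
- bonnet_a_mid (a point): Loose aluminium bonnet: flange 122 (x) by 66 (y) by 8 mm, with an upright neck, 54 mm outside, 46 mm bore right through, 50 mm high; 58 mm in all. Two 13 mm holes 92 mm apart on its x axis. Point: on the neck's axis, 29 mm above its underside. Half-turn symmetric. Home: flange on flange, x axes parallel, pins in the holes, point 79 mm above the regulator's origin.
- bonnet_b_mid (a point): A second loose aluminium bonnet of the same outline, but its two holes are only 72 mm apart, close to the neck. Point and axes as for the other bonnet.
- cap_mid (a point): Loose black plastic cap: spigot 40 mm diameter, 12 mm high, below a head 54 mm diameter, 6 mm thick, with a round grip 26 mm diameter, 24 mm high on top; 42 mm in all, standing on its spigot. Point: on its axis, 21 mm above its underside, z up. Home: spigot in the bonnet's bore, head on the neck's rim, point 117 mm above the regulator's origin.
- finished: A finished regulator, fixed: same body and flange but closed with a grey low-domed cover, 74 mm high in all. Nothing is to be done to it. Origin at the centre of its underside.
- union1: Loose brass union, standing, 34 mm diameter, 30 mm high, between the two regulators; not to be disturbed. Origin at the centre of its underside.
- union2: Second loose brass union, same size, at the right of the bench; not to be disturbed. Origin at the centre of its underside.
There are look-alikes about, which are no part of the job. Several things look just like the part that bears cap_mid: the one meant starts nearest to the robot's base.

How it is judged:
By the outcome, as a careful person would: the job done as asked, in the order asked, and still so for the second after the job is handed in, with the robot touching nothing.
It also fails if it takes over 123 s, if anything falls off the work surface, if the arm or the gripper's body presses on something with over 40 N, if the wrist force passes 120 N, or if a joint passes its speed limit or range.

ROBOT

A 6-joint arm with a two-finger parallel gripper is mounted at the origin on the work surface. World frame = base frame: x ahead of the robot, y to its left, z up, the work surface at z = 0. Lengths are in m, angles in degrees, forces in N, time in s.
With the tool pointing down it reaches from about 0.35 to 0.875 m from the base axis. Payload 4.2 kg.
Tool frame: the origin (TCP) lies midway between the tips of the shut fingers; the grasp point (between the pads) lies 19 mm behind it; y points along the fingers, z is the direction in which the jaws open and shut, and the axes are right-handed (so a half turn about y gives the same grasp; the last joint's range is limited). The gripper opens to 87 mm and grips with 3 to 60 N. Pads are 19 mm wide; open, the fingers measure 117 mm over their backs; the gripper's body (75 mm by 190 mm) begins 51 mm behind the grasp point.
Start: joints at [-56.173, 22.042, 0.453, 0, -68.411, -14.817], TCP at [0.204, -0.591, 0.223] pointing down, gripper open.
Joint ranges: [-179.83, 179.83], [-69.29, 118.12], [-61.27, 80.66], [-181.25, 117.63], [-171.15, -9.14], [-177.46, 177.46]. Speed limits (degrees/s): [159.86, 159.86, 180, 180, 180, 180].

INTERFACE

Orientations are given as [roll, pitch, yaw] about the fixed x, y, z axes, in that order (R = Rz(yaw) Ry(pitch) Rx(roll)).
In Python, from workcell import env gives the robot as it stands. The module is installed in compiled form; this text tells all that it offers. Calls block until the motion is done:
- env.goto(position, orientation): joint-space move of the TCP to a pose.
- env.move_straight(position, rotation=None, rate=0.15, force_limit=None): straight line of the TCP; rotation=None keeps the orientation; rate is the mean speed in m/s. With force_limit (N) it stops when the force on the tool has changed by that much, and returns True; else False.
- env.set_joints(angles): joint-space move.
- env.gripper_to(opening, grasp_force=None): opening from 0.0 (shut) to 1.0 (fully open); grasp_force is the grip in N (None keeps the last); returns when the fingers have stopped.
- env.dwell(seconds).
- env.inverse_kinematics(position, orientation): joint angles nearest the present ones, or None.
- env.read_state(): the state.
- env.grab_frame(name): name is "side" or "top"; returns a dict with "image" (480x640x3 uint8, blue, green, red), "fx", "fy", "cx", "cy" (pixels), "position" and "orientation" of the camera in the world. Camera axes: x right, y up, looking along -z (the intrinsics and any distortion apply to the point x, -y, -z); pixel columns grow to the right and rows downward; lengths in m; the calibration is good to about 2 mm. A picture is of the moment at which its call begins. There is no depth.
A pose or a line that the arm cannot do raises env.Unreachable and nothing moves.
- env.close_job(): hands the job in, once; it reports no verdict.
Trained networks look in a picture, given as the dict that the camera call returned (one of the last four; its "shot" number tells which), for a name from the list of things; names that differ only in an ending like _2 or _b are one class to them, and where a whole thing is asked for, a point or a joint stands for the part that bears it (a point fixed in the world has none). Each returns a list of dicts, best first, with "score" (0 to 1); they miss things now and then, are a little off and sometimes report something else, mostly with a low value. They report only what shows in the picture. A call takes as long as a camera call. They do not tell look-alikes from the thing itself.
- env.search_frame(picture, thing): "xyz" ([x, y, z] in m, in world coordinates, good to about 4 mm: the middle of the surface that is visible of it).
- env.trace(picture, thing): "mask" (480x640 bool, what is visible of it).
The state is a dict: "clock": time; "joint_positions": joint angles; "qvel": joint speeds; "joint_torque": joint torques, N m; "position": TCP position; "tool_rot": TCP orientation; "force": force on the tool from outside, world axes, zero at the start; "wrist_torque": the same for the moment, N m; "opening": opening from 0.0 (shut) to 1.0 (fully open).
Only numpy, scipy, OpenCV 4.12 (cv2) and the standard library are available. Lean on these libraries where they do the work, as an engineer would, in place of code of your own. Each camera call takes 0.05 s, during which the arm holds its last target.

## Working session

There is one attempt and no reset: what is moved stays moved. The work goes in short steps, each a Python script; the robot and the scene stay as the last script left them, time stands still between calls to the robot, and variables do not carry over. Pictures are saved under pics/ and viewed, and the job is handed in when it is done.

```bash
mkdir -p pics; ls
python3 - <<'E'
from workcell import env
import cv2
s=env.read_state(); print({k:s[k] for k in("clock","position","tool_rot","opening","force")})
for n in("top","side"):
    p=env.grab_frame(n); cv2.imwrite(f"pics/{n}0.png",p["image"]); print({k:v for k,v in p.items() if k!="image"})
    for t in("regulator","plate_mid","cup_mid","bonnet_a_mid","cap_mid","finished","union1"):
        print(n,t,[(d["score"],d["xyz"]) for d in env.search_frame(p,t)])
print(env.read_state()["clock"])
E
```

```text
pics
{'clock': 0.0, 'position': array([ 0.20340649, -0.59034121,  0.22145438]), 'tool_rot': array([-8.98758856e+01,  5.08319595e-03,  1.90013882e+01]), 'opening': 0.999839680805087, 'force': array([ 0.71018261, -0.6187068 ,  0.40842201])}
{'fx': 595.5575035621162, 'fy': 595.5575035621162, 'cx': 317.55440563412316, 'cy': 232.8036883772413, 'position': array([0.43490216, 0.05893531, 1.22710183]), 'orientation': array([  4.69122023,   0.2839364 , -91.71789018]), 'shot': 1}
top regulator [(0.76, [0.6112, 0.1216, 0.0486])]
top plate_mid [(0.9, [0.4401, 0.1678, 0.0067])]
top cup_mid [(0.73, [0.4426, -0.1539, 0.0145])]
top bonnet_a_mid [(0.61, [0.4957, -0.3308, 0.0093])]
top cap_mid [(0.9, [0.6077, 0.4069, 0.021]), (0.75, [0.5274, 0.4387, 0.0153]), (0.7, [0.5167, 0.3367, 0.019])]
top finished [(0.88, [0.6148, -0.1325, 0.053])]
top union1 [(0.76, [0.5885, 0.0068, 0.0299]), (0.47, [0.672, -0.3342, 0.0231])]
{'fx': 477.7371890544899, 'fy': 477.7371890544899, 'cx': 319.46601722242775, 'cy': 239.6510125079797, 'position': array([0.08395013, 0.68001383, 0.76169969]), 'orientation': array([  48.60039722,   -0.43112632, -143.44152464]), 'shot': 2}
side regulator [(0.71, [0.6061, 0.1295, 0.0501])]
side plate_mid []
side cup_mid [(0.8, [0.4446, -0.1471, 0.0256])]
side bonnet_a_mid [(0.64, [0.4891, -0.315, 0.0115]), (0.46, [0.4455, -0.143, 0.0283])]
side cap_mid [(0.78, [0.6052, 0.4182, 0.0194]), (0.67, [0.5236, 0.4481, 0.0171]), (0.64, [0.5095, 0.3441, 0.0234])]
side finished [(0.93, [0.601, -0.1107, 0.0549]), (0.74, [0.6033, 0.1299, 0.0497])]
side union1 [(0.47, [0.591, 0.0094, 0.0134])]
0.8
```

View pics/top0.png

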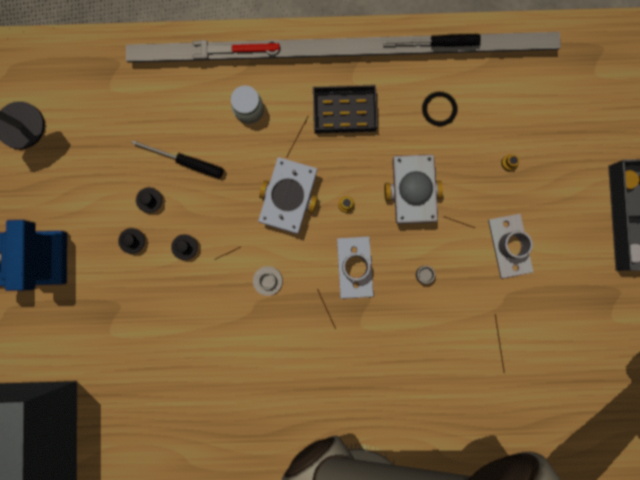

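View pics/side0.png

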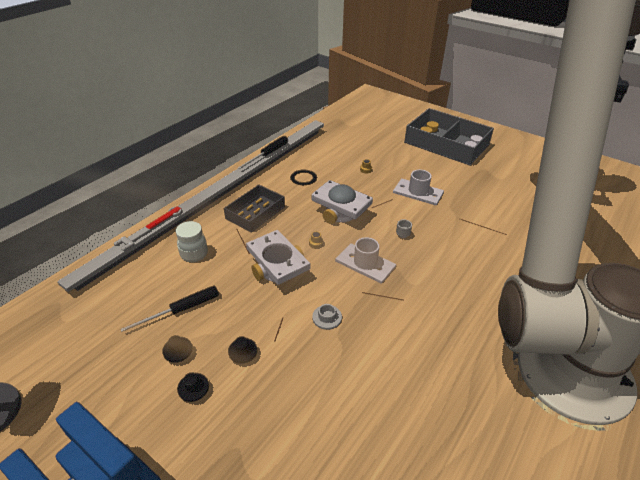

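Run:
```python
import cv2,numpy as np
t=cv2.imread("pics/top0.png");s=cv2.imread("pics/side0.png")
def c(im,x,y,w,h,W,H): return cv2.resize(im[y:y+h,x:x+w],(W,H),interpolation=cv2.INTER_CUBIC)
a=np.vstack([np.hstack([c(t,330,225,60,75,320,400),c(t,480,205,60,75,320,400)])]);cv2.imwrite("pics/a.png",np.hstack([a]))
b=np.hstack([c(s,325,225,80,60,400,300),c(s,385,160,80,60,400,300)]);b2=np.hstack([c(s,150,325,120,90,400,300),c(t,250,150,80,60,400,300)]);cv2.imwrite("pics/b.png",np.vstack([b,b2]))
```

```text
(no output)
```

View pics/a.png

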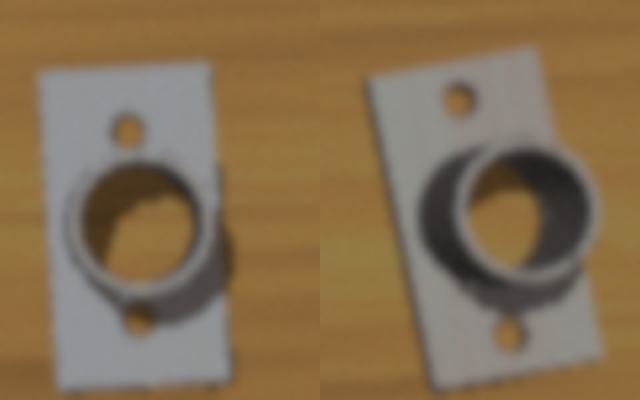

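View pics/b.png

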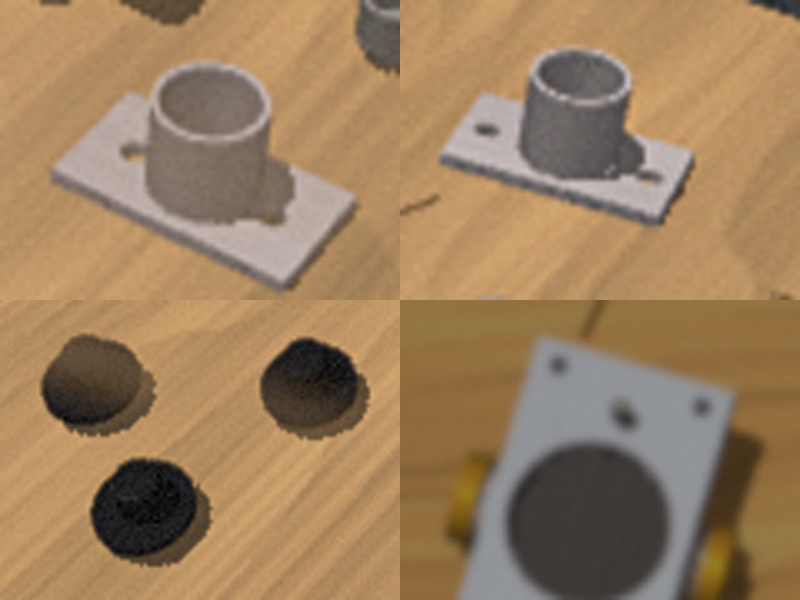

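```bash
cat > vis.py <<'E'
import numpy as np,cv2
from scipy.spatial.transform import Rotation as R
from scipy.optimize import minimize
def proj(p,X):
    X=np.asarray(X,float)
    C=R.from_euler('xyz',p["orientation"],degrees=True).as_matrix()
    q=(X-p["position"])@C
    return np.stack([p["cx"]+p["fx"]*q[:,0]/-q[:,2], p["cy"]+p["fy"]*-q[:,1]/-q[:,2]],1)
def ray(p,uv,z):
    C=R.from_euler('xyz',p["orientation"],degrees=True).as_matrix()
    d=C@np.array([(uv[0]-p["cx"])/p["fx"],-(uv[1]-p["cy"])/p["fy"],-1.])
    return p["position"]+d*(z-p["position"][2])/d[2]
th=np.linspace(0,2*np.pi,48,endpoint=False)
def cyl(r,z0,z1): return np.vstack([np.c_[r*np.cos(th),r*np.sin(th),0*th+z] for z in(z0,z1)])
def box(a,b,z0,z1): return np.array([[sx*a/2,sy*b/2,z] for sx in(-1,1) for sy in(-1,1) for z in(z0,z1)])
M={ "plate":[cyl(.030,0,.006),cyl(.018,.006,.024)],
 "cup":[cyl(.012,0,.010),cyl(.018,.010,.036)],
 "bonnet":[box(.122,.066,0,.008),cyl(.027,.008,.058)],
 "cap":[cyl(.020,0,.012),cyl(.027,.012,.018),cyl(.013,.018,.042)],
 "flange":[box(.135,.082,.049,.050)], "union":[cyl(.017,0,.03)]}
S=6
def render(p,model,x,y,yaw,z,off,wh):
    c,s=np.cos(yaw),np.sin(yaw); im=np.zeros((wh[1]*S,wh[0]*S),np.uint8)
    for m in model:
        P=np.c_[m[:,0]*c-m[:,1]*s+x,m[:,0]*s+m[:,1]*c+y,m[:,2]+z]
        uv=(proj(p,P)-off+.5)*S-.5
        h=cv2.convexHull(uv.astype(np.float32))
        cv2.fillConvexPoly(im,np.round(h*16).astype(np.int32),255,shift=4)
    return cv2.resize(im,wh,interpolation=cv2.INTER_AREA)/255.
def fit(pm,name,x,y,yaw=None,z=0.):
    """pm: list of (picture,mask)"""
    rs=[]
    for p,m in pm:
        ys,xs=np.nonzero(m); off=np.array([xs.min()-12,ys.min()-12]);wh=(int(xs.max()-xs.min()+25),int(ys.max()-ys.min()+25))
        mm=np.zeros((wh[1],wh[0]));mm[ys-off[1],xs-off[0]]=1; rs.append((p,mm,off,wh))
    def cost(v):
        t=0
        for p,mm,off,wh in rs:
            r=render(p,M[name],v[0]/1e3,v[1]/1e3,np.deg2rad(v[2]) if len(v)>2 else 0,z,off,wh); t+=np.abs(r-mm).sum()/mm.sum()
        return t/len(rs)
    v0=[x*1e3,y*1e3]+([] if yaw is None else [yaw])
    sim=np.array([v0]+[np.array(v0)+np.eye(len(v0))[i]*6 for i in range(len(v0))])
    r=minimize(cost,v0,method="Nelder-Mead",options=dict(initial_simplex=sim,xatol=.05,fatol=1e-5))
    return np.round(r.x,2),round(r.fun,4)
E
python3 - <<'E'
from workcell import env
import cv2,numpy as np
from vis import *
P={n:env.grab_frame(n) for n in("top","side")}
W={"plate_mid":("plate",.44,.168,None),"cup_mid":("cup",.443,-.15,None),"cap_mid":("cap",.515,.34,None),"bonnet_a_mid":("bonnet",.49,-.32,15),"regulator":("flange",.607,.125,-15),"union1":("union",.588,.007,None),"union2":("union",.672,-.334,None)}
import pickle
K={}
for t,(nm,x,y,yaw) in W.items():
    L=[]
    for n in P:
        c=[]
        for d in env.trace(P[n],t):
            m=d["mask"]
            if not m.any():continue
            ys,xs=np.nonzero(m); c.append((xs.mean(),ys.mean(),m.sum(),d["score"],m))
        print(t,n,[tuple(np.round(q[:4],2)) for q in c])
        K[t,n]=c
        q=proj(P[n],[[x,y,.02]])[0]
        c=[k for k in c if np.hypot(k[0]-q[0],k[1]-q[1])<15]
        if c: k=min(c,key=lambda k:np.hypot(k[0]-q[0],k[1]-q[1])); L.append((P[n],k[4])); print("   ",n,fit(L[-1:],nm,x,y,yaw, 0))
    if len(L)>1: print("   both",fit(L,nm,x,y,yaw,0))
pickle.dump((P,K),open("k0.pkl","wb"))
E
```

```text
plate_mid top [(np.float64(266.94), np.float64(280.14), np.float64(648.0), np.float64(0.8)), (np.float64(510.3), np.float64(245.22), np.float64(1737.0), np.float64(0.34))]
    top (array([441.18, 167.91]), np.float64(0.0762))
plate_mid side [(np.float64(326.37), np.float64(316.71), np.float64(537.0), np.float64(0.66))]
    side (array([440.07, 166.69]), np.float64(0.1407))
   both (array([441.  , 167.85]), np.float64(0.1099))
cup_mid top [(np.float64(425.14), np.float64(273.97), np.float64(271.0), np.float64(0.77))]
    top (array([ 444.3, -151.7]), np.float64(0.1011))
cup_mid side [(np.float64(419.31), np.float64(187.75), np.float64(954.0), np.float64(0.73)), (np.float64(403.67), np.float64(228.07), np.float64(257.0), np.float64(0.68))]
    side (array([ 442.81, -154.29]), np.float64(0.0709))
   both (array([ 443.24, -153.05]), np.float64(0.1106))
cap_mid top [(np.float64(148.72), np.float64(199.9), np.float64(546.0), np.float64(0.79)), (np.float64(183.99), np.float64(246.03), np.float64(534.0), np.float64(0.77)), (np.float64(130.66), np.float64(240.36), np.float64(541.0), np.float6
[... 960 characters left out ...]
.1059))
regulator side [(np.float64(276.37), np.float64(257.75), np.float64(2161.0), np.float64(0.62))]
    side (array([601.29, 126.05, -19.9 ]), np.float64(0.232))
   both (array([609.86, 119.73, -18.36]), np.float64(0.18))
union1 top [(np.float64(509.87), np.float64(161.5), np.float64(265.0), np.float64(0.65))]
union1 side [(np.float64(315.98), np.float64(239.88), np.float64(226.0), np.float64(0.64))]
    side (array([590.76,   0.61]), np.float64(0.1469))
union2 top [(np.float64(509.87), np.float64(161.5), np.float64(265.0), np.float64(0.65))]
    top (array([ 669.22, -337.49]), np.float64(0.1659))
union2 side [(np.float64(315.98), np.float64(239.88), np.float64(226.0), np.float64(0.64))]
```

Run:
```python
import cv2,numpy as np,pickle
from vis import *
P,K=pickle.load(open("k0.pkl","rb"))
out=[]
for n,b,(nm,x,y,yaw,z) in [("top",(240,145,100,75),("flange",.61,.1195,-18,0)),("side",(230,220,100,75),("flange",.61,.1195,-18,0)),("top",(470,205,100,75),("bonnet",.4975,-.333,9,0)),("side",(370,150,100,75),("bonnet",.4975,-.333,9,0))]:
    im=P[n]["image"]; hsv=cv2.cvtColor(im,cv2.COLOR_BGR2HSV)
    m=((hsv[...,1]<75)&(hsv[...,2]>85)).astype(np.uint8)
    x0,y0,w,h=b; mm=np.zeros_like(m);mm[y0:y0+h,x0:x0+w]=m[y0:y0+h,x0:x0+w]
    cs,_=cv2.findContours(mm,cv2.RETR_EXTERNAL,cv2.CHAIN_APPROX_NONE);c=max(cs,key=cv2.contourArea)
    f=np.zeros_like(m);cv2.drawContours(f,[c],-1,1,-1)
    r=fit([(P[n],f)],nm,x,y,yaw,z); print(n,nm,r)
    big=cv2.resize(im[y0:y0+h,x0:x0+w],(400,300),interpolation=cv2.INTER_CUBIC)
    v=r[0];cc,s=np.cos(np.deg2rad(v[2])),np.sin(np.deg2rad(v[2]))
    for mo in M[nm]+([cyl(.033,.05,.05)] if nm=="flange" else [np.array([[.046,0,.008],[-.046,0,.008]]),cyl(.023,.058,.058)]):
        Q=np.c_[mo[:,0]*cc-mo[:,1]*s+v[0]/1e3,mo[:,0]*s+mo[:,1]*cc+v[1]/1e3,mo[:,2]]
        uv=((proj(P[n],Q)-[x0,y0]+.5)*4-.5)
        cv2.polylines(big,[cv2.convexHull(uv.astype(np.float32)).astype(np.int32)],True,(0,0,255),1)
    if nm=="flange":
        for sx in(1,-1):
            a=np.array([[sx*.046*cc+v[0]/1e3,sx*.046*s+v[1]/1e3,zz] for zz in(.05,.066)]); uv=((proj(P[n],a)-[x0,y0]+.5)*4-.5).astype(int); cv2.line(big,tuple(map(int,uv[0])),tuple(map(int,uv[1])),(0,255,0),1)
    out.append(big)
cv2.imwrite("pics/c.png",np.vstack([np.hstack(out[:2]),np.hstack(out[2:])]))
```

```text
top flange (array([613.14, 119.21, -18.81]), np.float64(0.1479))
side flange (array([599.02, 128.82, -19.35]), np.float64(0.182))
top bonnet (array([ 497.08, -332.83,    9.19]), np.float64(0.033))
side bonnet (array([ 496.75, -335.5 ,    9.11]), np.float64(0.0439))
```

View pics/c.png

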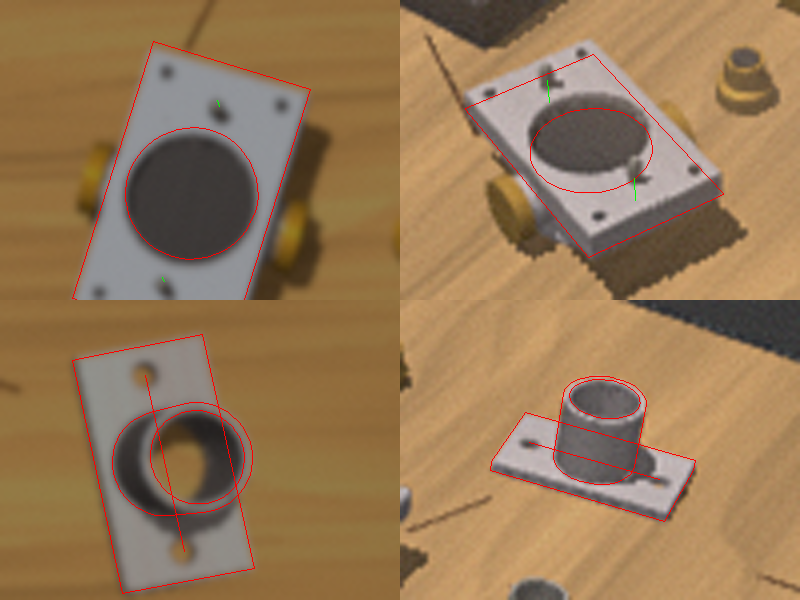

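```bash
cat >> vis.py <<'E'
M["flange2"]=[box(.135,.082,.036,.050)]
def alum(im,b,sat=75,val=85):
    hsv=cv2.cvtColor(im,cv2.COLOR_BGR2HSV); m=((hsv[...,1]<sat)&(hsv[...,2]>val)).astype(np.uint8)
    x0,y0,w,h=b; mm=np.zeros_like(m);mm[y0:y0+h,x0:x0+w]=m[y0:y0+h,x0:x0+w]
    cs,_=cv2.findContours(mm,cv2.RETR_EXTERNAL,cv2.CHAIN_APPROX_NONE);c=max(cs,key=cv2.contourArea)
    f=np.zeros_like(m);cv2.drawContours(f,[c],-1,1,-1); return f
def overlay(p,b,k,objs,fn):
    x0,y0,w,h=b; big=cv2.resize(p["image"][y0:y0+h,x0:x0+w],(w*k,h*k),interpolation=cv2.INTER_CUBIC)
    for mods,x,y,yaw,z in objs:
        c,s=np.cos(np.deg2rad(yaw)),np.sin(np.deg2rad(yaw))
        for mo in mods:
            Q=np.c_[mo[:,0]*c-mo[:,1]*s+x,mo[:,0]*s+mo[:,1]*c+y,mo[:,2]+z]
            uv=((proj(p,Q)-[x0,y0]+.5)*k-.5)
            cv2.polylines(big,[cv2.convexHull(uv.astype(np.float32)).astype(np.int32)],True,(0,0,255),1)
    if fn: cv2.imwrite(fn,big)
    return big
E
python3 - <<'E'
import cv2,numpy as np,pickle
from vis import *
P,K=pickle.load(open("k0.pkl","rb"))
f=alum(P["top"]["image"],(245,145,90,100))
rt=fit([(P["top"],f)],"flange",.61,.1195,-18);print(rt)
g=alum(P["side"]["image"],(230,220,90,80),90,60)
rs=fit([(P["side"],g)],"flange2",.605,.125,-18);print(rs)
pins=[np.array([[s*.046,0,.05],[s*.046,0,.066]]) for s in(1,-1)]
v=rt[0];a=overlay(P["top"],(240,150,90,100),4,[(M["flange"]+[cyl(.033,.05,.05)]+pins,v[0]/1e3,v[1]/1e3,v[2],0)],None)
w=rs[0];b=overlay(P["side"],(230,215,100,100),4,[(M["flange2"]+[cyl(.033,.05,.05)]+pins,w[0]/1e3,w[1]/1e3,w[2],0)],None)
cv2.imwrite("pics/d.png",np.hstack([a,b]))
E
```

```text
(array([609.87, 119.85, -18.47]), np.float64(0.0415))
(array([607.93, 120.78, -18.67]), np.float64(0.0889))
```

View pics/d.png

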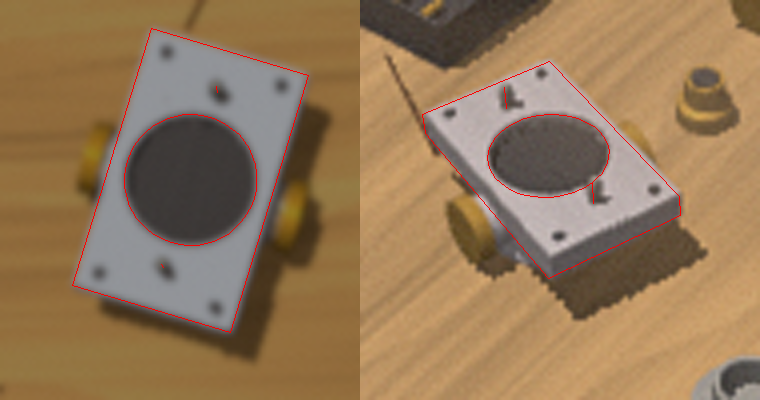

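```bash
cat > rob.py <<'E'
import numpy as np
from workcell import env
def st(): 
    s=env.read_state(); return "t=%.1f pos=%s rot=%s open=%.3f F=%s"%(s["clock"],np.round(s["position"]*1e3,1),np.round(s["tool_rot"],1),s["opening"],np.round(s["force"],1))
def above(x,y,yaw,z=.18):
    best=None;q0=np.array(env.read_state()["joint_positions"])
    for k in(0,180,-180):
        q=env.inverse_kinematics([x,y,z],[-90,0,yaw+k])
        if q is None: continue
        d=np.abs(np.array(q)-q0).max()
        if best is None or d<best[0]: best=(d,yaw+k)
    env.goto([x,y,z],[-90,0,best[1]]); return best[1]
E
python3 - <<'E'
from rob import *
for n,x,y,yw in [("plate",.441,.168,-18.5),("plate",.441,.168,71.5),("reg",.61,.12,-18.5),("cup",.4435,-.153,-18.5),("bon",.497,-.333,9.1),("cap",.5155,.3346,-18.5),("start",.204,-.591,19)]:
  for k in(0,180): 
    q=env.inverse_kinematics([x,y,.18],[-90,0,yw+k]); print(n,yw+k,None if q is None else np.round(q,0))
above(.441,.168,71.5); print(st())
env.gripper_to(.65); print(st())
E
```

```text
plate -18.5 [  41.    9.  -24.   -0.  -57. -149.]
plate 161.5 [ 41.   9. -24.   0. -57.  31.]
plate 71.5 [ 41.   9. -24.   0. -57. -59.]
plate 251.5 [ 41.   9. -24.   0. -57. 121.]
reg -18.5 [  26.   24.   -4.   -0.  -63. -135.]
reg 161.5 [ 26.  24.  -4.   0. -63.  45.]
cup -18.5 [   1.    9.  -24.   -0.  -57. -109.]
cup 161.5 [  1.   9. -24.   0. -57.  71.]
bon 9.1 [-18.  21.  -7.  -0. -62. -63.]
bon 189.1 [-18.  21.  -7.   0. -62. 117.]
cap -18.5 [  48.   23.   -5.    0.  -63. -157.]
cap 161.5 [ 48.  23.  -5.   0. -63.  23.]
start 19 [-56.  24.  -3.   0. -63. -15.]
start 199 [-56.  24.  -3.   0. -63. 165.]
t=4.4 pos=[441.3 167.6 180. ] rot=[-90.    0.   71.4] open=1.000 F=[-0.5 -0.6  0. ]
t=5.2 pos=[441. 168. 180.] rot=[-90.   -0.   71.5] open=0.651 F=[0.7 0.5 0.5]
```

Run:
```python
from rob import *
from vis import *
import pickle
env.move_straight([.441,.168,.010],force_limit=8); print(st())
env.gripper_to(0.3,8); print(st())
env.gripper_to(.62)
env.move_straight([.441,.168,.04])
y=above(.441,.168,161.5,.04); 
env.move_straight([.441,.168,.010],force_limit=8)
env.gripper_to(0.3,8); print(st())
env.gripper_to(.62)
env.move_straight([.441,.168,.15])
env.set_joints([-10]+list(env.read_state()["joint_positions"][1:])); print(st())
L=[]
for n in("top","side"):
    p=env.grab_frame(n); cv2.imwrite(f"pics/{n}1.png",p["image"]); pickle.dump(p,open(f"{n}1.pkl","wb"))
    q=proj(p,[[.441,.168,.01]])[0]
    for d in env.trace(p,"plate_mid"):
        m=d["mask"];ys,xs=np.nonzero(m)
        if np.hypot(xs.mean()-q[0],ys.mean()-q[1])<15: print(n,fit([(p,m)],"plate",.441,.168)); 
print(st())
```

```text
t=6.5 pos=[441.5 168.4  10.6] rot=[-90.1  -0.1  71.5] open=0.651 F=[-0.6  0.9  0. ]
t=7.0 pos=[441.1 168.1  10.3] rot=[-90.   -0.   71.5] open=0.400 F=[-0.7 -0.   2.8]
t=10.3 pos=[441.4 168.3  10.6] rot=[-90.1   0.  161.5] open=0.406 F=[-0.7  0.3  3.6]
t=13.5 pos=[ 409.2 -233.7  149.1] rot=[-8.990e+01 -1.000e-01  1.109e+02] open=0.617 F=[-0.1 -0.1  0.1]
top (array([441.99, 167.98]), np.float64(0.0808))
side (array([441.16, 164.04]), np.float64(0.0557))
t=13.7 pos=[ 409.3 -233.6  149.2] rot=[-8.990e+01 -1.000e-01  1.109e+02] open=0.622 F=[-0.2 -0.6  0.4]
```

Run:
```python
from rob import *
from vis import *
X,Y=.6093,.1201
y=above(.441,.168,161.5,.06)
env.move_straight([.441,.168,.010],force_limit=8)
env.gripper_to(0.2,20); print(st())
env.move_straight([.441,.168,.14]); print(st())
above(X,Y,161.5,.14); print(st())
env.move_straight([X,Y,.068]); print(st())
h=env.move_straight([X,Y,.0515],rate=.03,force_limit=6); print(h,st())
p=env.grab_frame("side"); cv2.imwrite("pics/s2.png",cv2.resize(p["image"][200:300,220:340],(720,600),interpolation=cv2.INTER_CUBIC))
```

```text
t=16.2 pos=[441.4 168.3  10.7] rot=[-90.1   0.  161.5] open=0.395 F=[ 0.1 -1.2  4.7]
t=17.2 pos=[440.2 167.5 138.9] rot=[-8.990e+01 -1.000e-01  1.615e+02] open=0.397 F=[ 0.6 -0.8 -2.7]
t=17.9 pos=[608.6 119.5 138.2] rot=[-89.9  -0.2 161.4] open=0.402 F=[-0.7  0.7 -0.8]
t=18.6 pos=[609.7 120.7  69. ] rot=[-9.000e+01  1.000e-01  1.616e+02] open=0.401 F=[ 0.   0.1 -1. ]
True t=19.1 pos=[609.1 120.   52.7] rot=[-90.   -0.  161.5] open=0.400 F=[-0.3  0.2  4.4]
```

View pics/s2.png

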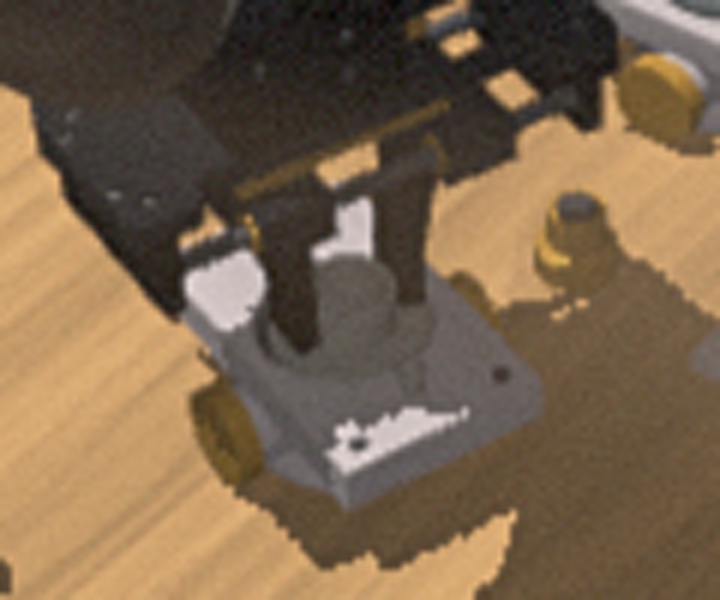

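Run:
```python
from rob import *
from vis import *
import pickle
X,Y=.6093,.1201
env.gripper_to(.62); print(st())
env.move_straight([X,Y,.14],rate=.3)
yc=above(.4435,-.153,71.5,.12); print(st())
p=env.grab_frame("top"); pickle.dump(p,open("t3.pkl","wb"))
overlay(p,(240,150,90,90),6,[(M["flange"]+[cyl(.033,.05,.05)],.6099,.11985,-18.5,0),([cyl(.03,.048,.048),cyl(.018,.066,.066)],.61,.1198,0,0)],"pics/t3.png")
cv2.imwrite("pics/t3r.png",cv2.resize(p["image"][150:240,240:330],(540,540),interpolation=cv2.INTER_CUBIC))
print(st())
```

```text
t=19.8 pos=[608.1 119.8  51.5] rot=[-8.990e+01 -1.000e-01  1.615e+02] open=0.622 F=[0.1 0.  0.4]
t=21.5 pos=[ 444.  -152.8  119.7] rot=[-90.    0.   71.6] open=0.621 F=[-0.5  0.5  0. ]
t=21.5 pos=[ 444.3 -152.6  119.8] rot=[-90.    0.   71.6] open=0.623 F=[ 0.4 -0.3  0.1]
```

View pics/t3.png

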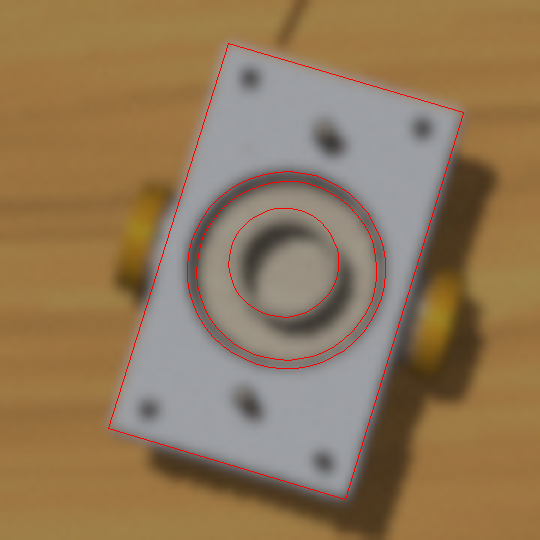

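Run:
```python
from vis import *
import pickle
p=pickle.load(open("t3.pkl","rb"))
c=p["image"][170:220,262:314].astype(float); c=np.clip((c-30)*1.6,0,255).astype(np.uint8)
cv2.imwrite("pics/t3c.png",cv2.resize(c,(52*12,600),interpolation=cv2.INTER_CUBIC))
m=c.mean(2)
# red-vs-blue separates plate (brownish) from flange
d=p["image"].astype(float); rb=d[...,2]-d[...,0]
cv2.imwrite("pics/t3d.png",cv2.resize(np.clip(rb[170:220,262:314]*6+100,0,255).astype(np.uint8),(624,600),interpolation=cv2.INTER_CUBIC))
```

```text
(no output)
```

View pics/t3c.png

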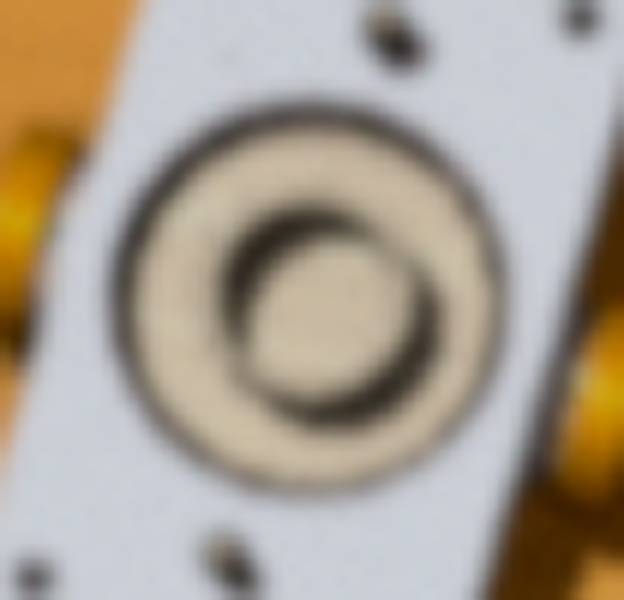

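View pics/t3d.png

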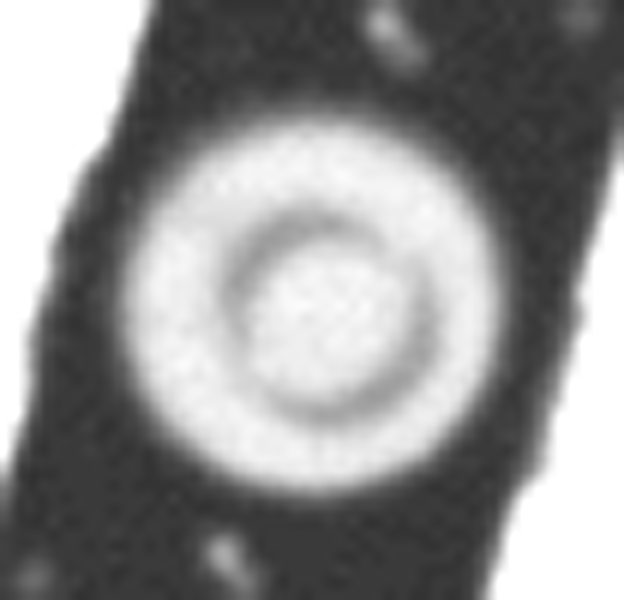

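Run:
```python
from vis import *
import pickle
p=pickle.load(open("t3.pkl","rb"))
d=p["image"].astype(float); rb=d[...,2]-d[...,0]
g=cv2.GaussianBlur(rb,(0,0),.6)
box_=np.zeros(rb.shape,bool);box_[176:214,268:308]=1
m=(g>((rb[195,272]+-3)/2)); print(rb[195,275],rb[172,285])
m=((g>6)&box_).astype(np.uint8)
cs,_=cv2.findContours(m,cv2.RETR_EXTERNAL,cv2.CHAIN_APPROX_NONE);c=max(cs,key=cv2.contourArea);f=np.zeros_like(m);cv2.drawContours(f,[c],-1,1,-1)
M["disc"]=[cyl(.030,.047,.048)];print("disc",fit([(p,f)],"disc",.61,.12),f.sum())
# everything non-white inside the flange= pocket opening
v=p["image"].mean(2); vs=cv2.GaussianBlur(v,(0,0),.5)
h=cv2.cvtColor(p["image"],cv2.COLOR_BGR2HSV)
P,K=pickle.load(open("k0.pkl","rb"))
q=P["top"]; v=q["image"].mean(2)
m=((v<105)&box_).astype(np.uint8); print(v[195,287],v[172,285],m.sum())
ff=np.zeros_like(m);b2=box_.copy()
cs,_=cv2.findContours(((v<105)&(np.hypot(*(np.indices(v.shape)-np.array([195,287])[:,None,None]))<20)).astype(np.uint8),cv2.RETR_EXTERNAL,cv2.CHAIN_APPROX_NONE);c=max(cs,key=cv2.contourArea);cv2.drawContours(ff,[c],-1,1,-1)
M["pocket"]=[cyl(.033,.0495,.05)];print("pocket",fit([(q,ff)],"pocket",.61,.12))
f=alum(p["image"],(245,145,90,100));print("flange",fit([(p,f)],"flange",.61,.1195,-18))
for V in(75,95): f=alum(q["image"],(245,145,90,100),V,V);print("flange",fit([(q,f)],"flange",.61,.1195,-18))
```

```text
23.0 -7.0
disc (array([609.15, 119.19]), np.float64(0.0997)) 789
56.333333333333336 149.33333333333334 899
pocket (array([610.61, 120.38]), np.float64(0.0289))
flange (array([609.37, 119.46, -18.01]), np.float64(0.0536))
flange (array([609.56, 119.7 , -18.21]), np.float64(0.0564))
flange (array([610.27, 120.24, -18.18]), np.float64(0.0428))
```

Run:
```python
from rob import *
from vis import *
import pickle
X,Y=.6092,.1201
cx,cy=.4437,-.1528
env.move_straight([cx,cy,.014],force_limit=8,rate=.2)
env.gripper_to(0.3,4); print(st())
env.gripper_to(.62)
env.move_straight([cx,cy,.06],rate=.25)
above(cx,cy,161.5,.06)
env.move_straight([cx,cy,.014],force_limit=8)
env.gripper_to(0.2,15); print(st())
env.move_straight([cx,cy,.15],rate=.25); print(st())
above(X,Y,161.5,.15); env.dwell(.2); print(st())
env.move_straight([X,Y,.084]); print(st())
h=env.move_straight([X,Y,.0685],rate=.03,force_limit=5); print(h,st())
p=env.grab_frame("side"); cv2.imwrite("pics/s4.png",cv2.resize(p["image"][200:300,220:340],(720,600),interpolation=cv2.INTER_CUBIC))
```

```text
t=22.7 pos=[ 444.3 -152.8   14.8] rot=[-90.1  -0.   71.5] open=0.425 F=[-0.7  1.6  5.4]
t=26.0 pos=[ 444.3 -152.8   14.7] rot=[-90.   -0.1 -18.5] open=0.418 F=[-1.1  0.   5. ]
t=26.7 pos=[ 442.5 -152.6  148.8] rot=[-90.    0.1 -18.5] open=0.418 F=[-0.7 -0.7 -1.4]
t=28.1 pos=[609.  118.8 150.4] rot=[-90.   -0.  -18.6] open=0.418 F=[ 0.2  0.3 -0.1]
t=28.7 pos=[609.9 120.   84.7] rot=[-90.   -0.1 -18.5] open=0.421 F=[ 1.  -0.5  0.1]
True t=29.2 pos=[609.3 120.2  70.5] rot=[-90.   -0.  -18.5] open=0.417 F=[-1.6 -0.2  4. ]
```

View pics/s4.png

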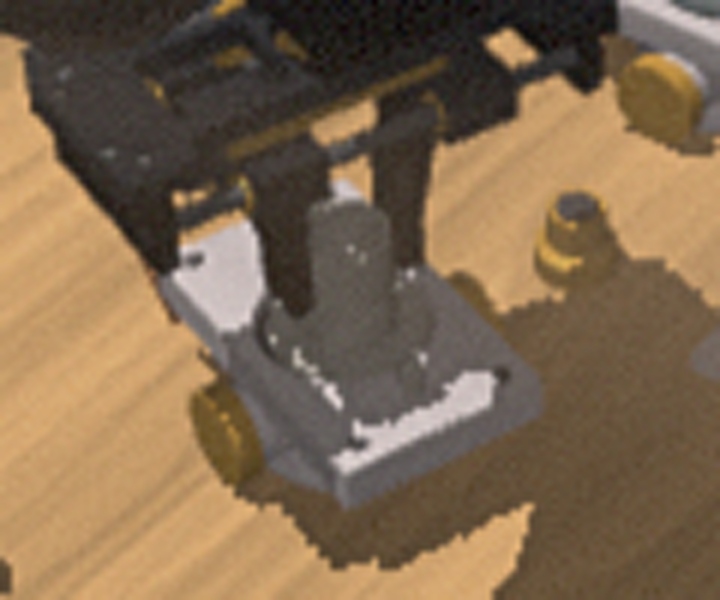

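Run:
```python
from rob import *
from vis import *
import pickle
X,Y=.6092,.1201
env.gripper_to(.58); print(st())
env.move_straight([X,Y,.16],rate=.3)
above(.497,-.3335,9.1,.14); env.gripper_to(1.0); print(st())
L=[]
for n,b,c in(("top",(240,150,90,90),1),("side",(225,200,100,100),1)):
    p=env.grab_frame(n); pickle.dump(p,open(f"{n}5.pkl","wb"))
    L.append(overlay(p,b,4,[([cyl(.018,.0659,.066),cyl(.018,.092,.0921)],.6092,.1197,0,0)] if n=="top" else [],None)); L[-1]=cv2.resize(L[-1],(400,400))
cv2.imwrite("pics/e5.png",np.hstack(L)); print(st())
```

```text
t=29.8 pos=[608.6 119.9  69.5] rot=[-90.    0.1 -18.5] open=0.582 F=[-0.6 -0.1 -0.5]
t=32.9 pos=[ 497.  -333.5  140. ] rot=[-90.   -0.    9.1] open=0.997 F=[-0.5  0.   0.4]
t=33.0 pos=[ 497.  -333.5  140. ] rot=[-90.    0.    9.1] open=1.002 F=[0.4 0.9 0.6]
```

View pics/e5.png

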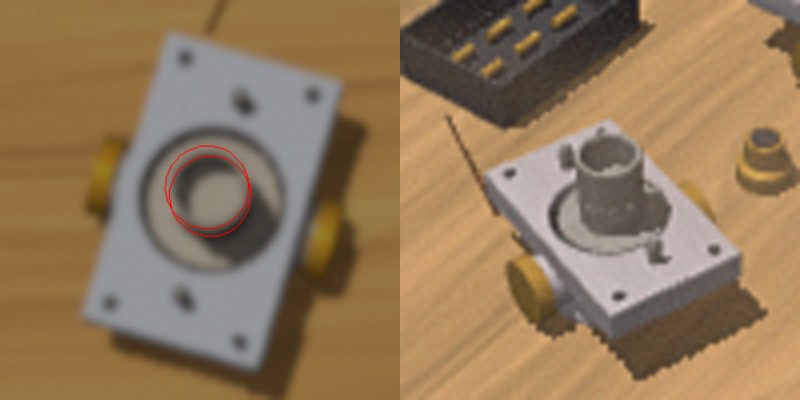

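Run:
```python
from rob import *
from vis import *
import pickle
X,Y=.6102,.1209
cx,cy=.497,-.3335
above(cx,cy,99.1,.10)
env.move_straight([cx,cy,.022],force_limit=8,rate=.2)
env.gripper_to(0.5,6); print(st())
env.gripper_to(.9)
env.move_straight([cx,cy,.085],rate=.25)
above(cx,cy,9.1,.085)
env.move_straight([cx,cy,.022],force_limit=8,rate=.2)
env.gripper_to(0.3,30); print(st())
env.move_straight([cx,cy,.19],rate=.25); print(st())
above(X,Y,-18.4,.19); env.dwell(.3); print(st())
env.move_straight([X,Y,.125],rate=.1); env.dwell(.2); print(st())
L=[]
for n,b in(("top",(230,150,100,100)),("side",(215,175,120,120))):
    p=env.grab_frame(n); pickle.dump(p,open(f"{n}6.pkl","wb"))
    L.append(cv2.resize(overlay(p,b,4,[(M["bonnet"][:1]+[np.array([[.046,0,.0],[-.046,0,.0]])],X,Y,-18.4,.103)],None),(400,400)))
cv2.imwrite("pics/e6.png",np.hstack(L)); print(st())
```

```text
t=35.6 pos=[ 497.3 -333.6   22.4] rot=[-90.    0.   99.1] open=0.604 F=[0.2 0.7 2.4]
t=39.2 pos=[ 497.3 -333.4   22.9] rot=[-90.   -0.    9.1] open=0.622 F=[-1.   3.   4.8]
t=40.0 pos=[ 495.6 -332.7  187.6] rot=[-89.8   0.2   9.1] open=0.620 F=[ 0.5  0.1 -4.1]
t=42.0 pos=[610.3 120.2 190.1] rot=[-90.   -0.  -18.5] open=0.619 F=[ 0.5  0.8 -3.7]
t=43.0 pos=[610.7 121.1 125.9] rot=[-89.9  -0.1 -18.4] open=0.619 F=[ 0.4  0.1 -3. ]
t=43.1 pos=[610.4 121.  125.6] rot=[-90.   -0.  -18.4] open=0.617 F=[-1.   0.6 -3.7]
```

View pics/e6.png

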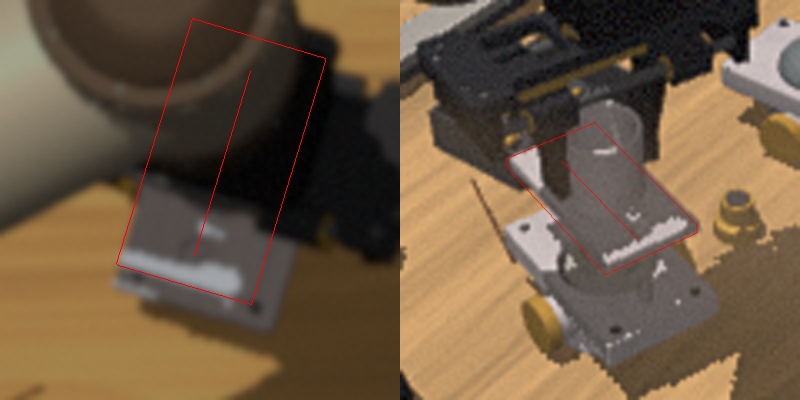

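Run:
```python
from rob import *
from vis import *
X,Y=.6102,.1209
env.move_straight([X,Y,.094],rate=.08); print(st())
h=env.move_straight([X,Y,.070],rate=.03,force_limit=6); print(h,st())
p=env.grab_frame("side"); cv2.imwrite("pics/s7.png",cv2.resize(p["image"][200:300,220:340],(720,600),interpolation=cv2.INTER_CUBIC))
```

```text
t=43.6 pos=[610.3 120.8  93.7] rot=[-90.    0.  -18.4] open=0.621 F=[-0.4 -0.5 -3.4]
True t=44.3 pos=[609.8 120.7  72.8] rot=[-90.1   0.1 -18.4] open=0.625 F=[-0.7  1.2  4.9]
```

View pics/s7.png

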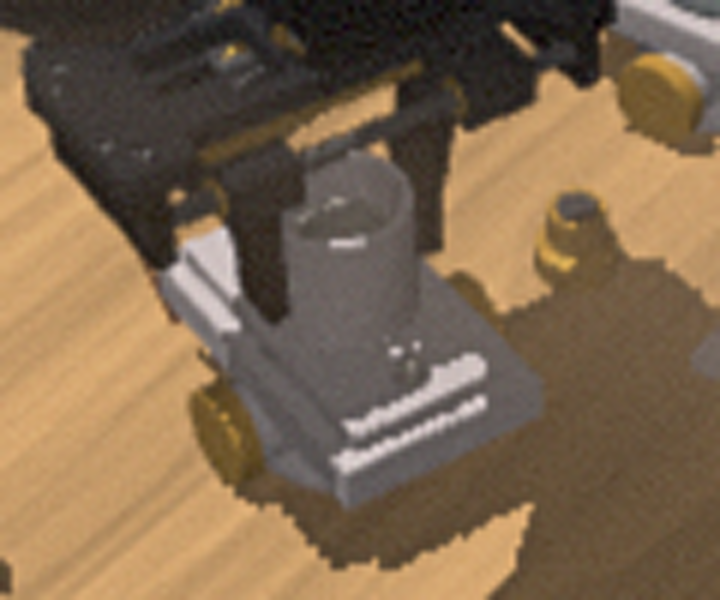

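Run:
```python
from rob import *
from vis import *
import pickle
X,Y=.6102,.1209
env.gripper_to(.78); print(st())
env.move_straight([X,Y,.17],rate=.3)
cx,cy=.5157,.3348
above(cx,cy,71.6,.12); env.gripper_to(.6);env.dwell(.1); print(st())
L=[]
for n,b in(("top",(230,150,100,100)),("side",(215,175,120,120))):
    p=env.grab_frame(n); pickle.dump(p,open(f"{n}8.pkl","wb"))
    L.append(cv2.resize(overlay(p,b,4,[(M["bonnet"],.6102,.1203,-18.4,.05)],None),(400,400)))
cv2.imwrite("pics/e8.png",np.hstack(L)); print(st())
```

```text
t=45.0 pos=[608.3 120.3  70.9] rot=[-90.2   0.2 -18.4] open=0.777 F=[-0.4 -0.2 -0.6]
t=47.2 pos=[515.7 334.8 120. ] rot=[-90.   -0.   71.6] open=0.605 F=[-0.2  0.1 -0.1]
t=47.3 pos=[515.7 334.8 120. ] rot=[-90.   -0.   71.6] open=0.602 F=[-0.2  0.1 -0.2]
```

View pics/e8.png

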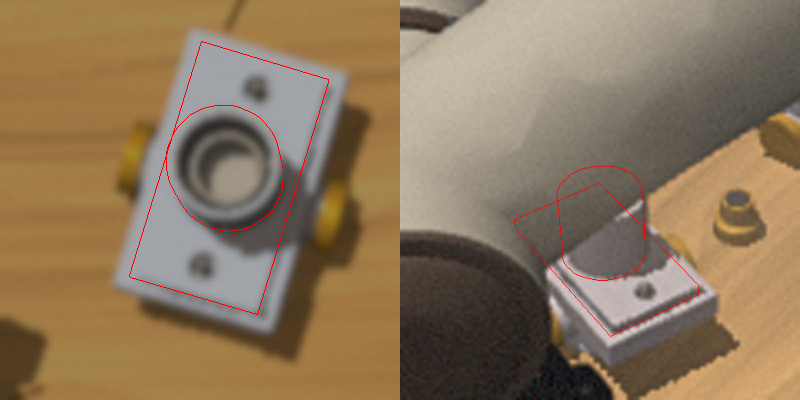

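Run:
```python
from rob import *
from vis import *
import pickle
X,Y=.6101,.1208
cx,cy=.5157,.3348
env.move_straight([cx,cy,.022],force_limit=8,rate=.2)
env.gripper_to(0.15,4); print(st())
env.gripper_to(.55)
env.move_straight([cx,cy,.075],rate=.25)
above(cx,cy,161.6,.075)
env.move_straight([cx,cy,.022],force_limit=8,rate=.2)
env.gripper_to(0.1,15); print(st())
env.move_straight([cx,cy,.20],rate=.25); print(st())
above(X,Y,161.6,.20); env.dwell(.3); print(st())
env.move_straight([X,Y,.137],rate=.1); env.dwell(.2); print(st())
L=[]
for n,b in(("top",(230,150,100,100)),("side",(215,155,120,120))):
    p=env.grab_frame(n); pickle.dump(p,open(f"{n}9.pkl","wb"))
    L.append(cv2.resize(overlay(p,b,4,[],None),(400,400)))
cv2.imwrite("pics/e9.png",np.hstack(L)); print(st())
```

```text
t=48.6 pos=[515.9 334.9  22.5] rot=[-90.   -0.   71.6] open=0.299 F=[-0.7 -0.1  3. ]
t=52.0 pos=[515.9 335.   22.6] rot=[-90.    0.  161.6] open=0.290 F=[-1.  -0.6  3. ]
t=52.8 pos=[514.7 334.1 198.1] rot=[-8.980e+01 -1.000e-01  1.616e+02] open=0.293 F=[-0.2 -0.4 -0.7]
t=54.1 pos=[609.9 122.  200.1] rot=[-90.    0.  161.7] open=0.294 F=[-0.3 -0.9 -0.7]
t=55.1 pos=[610.5 121.  137.9] rot=[-9.010e+01  1.000e-01  1.616e+02] open=0.291 F=[-0.4  0.   0.9]
t=55.2 pos=[610.3 120.9 137.6] rot=[-90.    0.  161.6] open=0.293 F=[ 0.9 -0.5 -0.5]
```

View pics/e9.png

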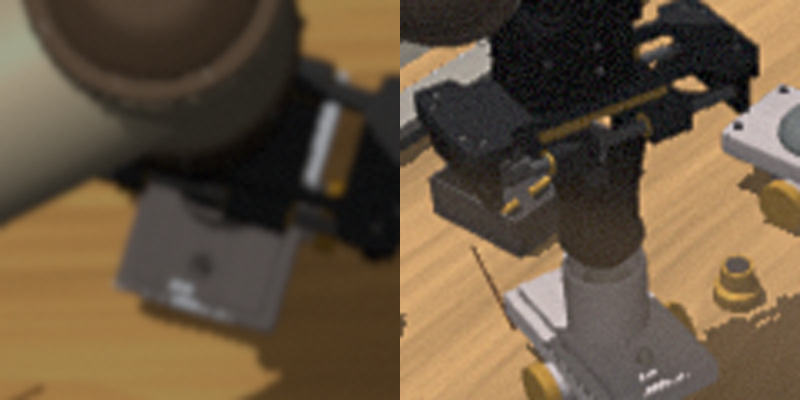

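Run:
```python
from rob import *
from vis import *
X,Y=.6101,.1208
h=env.move_straight([X,Y,.1165],rate=.03,force_limit=5); print(h,st())
```

```text
True t=55.8 pos=[609.8 120.7 118.5] rot=[-89.9  -0.  161.6] open=0.293 F=[-1.  -0.1  2.9]
```

Tool height 118.5 mm matches home (118.6 mm). I'll release, back off and check.

Run:
```python
from rob import *
from vis import *
X,Y=.6101,.1208
env.gripper_to(.5); print(st())
env.move_straight([X,Y,.20],rate=.25)
q=list(env.read_state()["joint_positions"]); q[0]=-50; env.set_joints(q); env.dwell(.3); print(st())
a=env.grab_frame("top");b=env.grab_frame("side")
cv2.imwrite("pics/ft.png",a["image"]);cv2.imwrite("pics/fs.png",b["image"])
A=overlay(a,(240,140,100,100),4,[(M["bonnet"],.6099,.1203,-18.4,.05),(M["cap"],.6099,.1203,0,.096)],None)
B=overlay(b,(220,180,100,100),4,[(M["bonnet"],.6095,.1203,-18.4,.05),(M["cap"],.6095,.1203,0,.096)],None)
cv2.imwrite("pics/f.png",np.hstack([A,B]))
```

```text
t=56.4 pos=[609.1 120.5 117.6] rot=[-8.990e+01 -1.000e-01  1.616e+02] open=0.500 F=[-0.4  0.3  0.1]
t=59.9 pos=[ 264.6 -563.1  201.2] rot=[-90.   -0.1  85.5] open=0.501 F=[-0.6 -0.   0.5]
```

View pics/f.png

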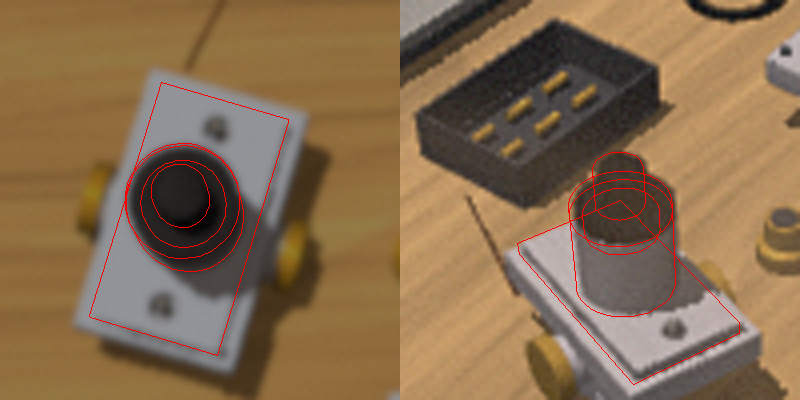

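View pics/fs.png

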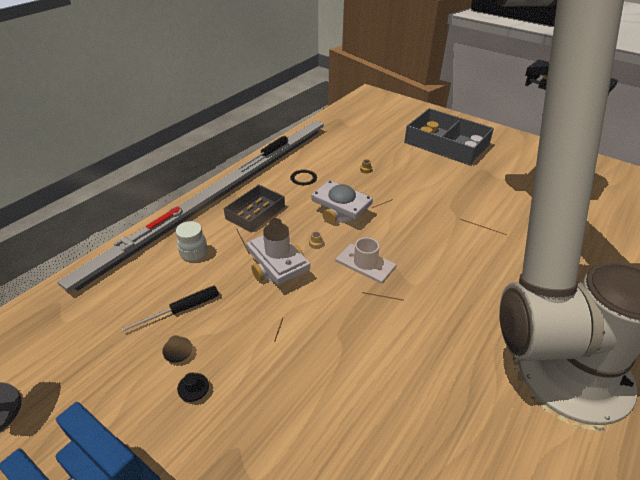

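View pics/ft.png

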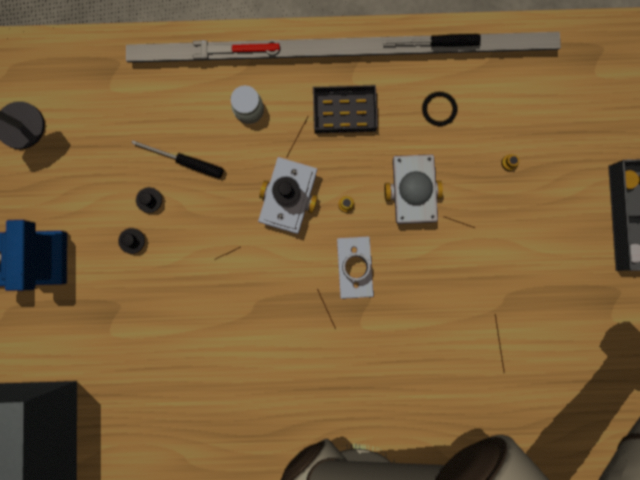

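The assembly is complete and matches the home-pose overlay. Bonnet b and both unions haven't moved, so I'm handing in.

```bash
python3 -c "
from workcell import env
env.close_job()"
```

```text
the job is handed in; nothing more can be done
```

The regulator is rebuilt and handed in at about 60 s on the robot's clock, well under the 123 s limit. I seated the plate, cup, bonnet and cap in that order, each home before the next. The bonnet was the one with holes 92 mm apart, and the cap was the one nearest the base.

- **Seating heights:** the tool heights at contact put the plate's underside at 42.0 mm, the cup's at 55.8 mm, the bonnet's at 49.9 mm and the cap's at 95.9 mm. The home values are 42, 56, 50 and 96 mm.
- **Forces:** the readings I printed stayed below about 6 N, mostly taken just after a stop rather than throughout.
- **Final pictures:** both cameras show the pins in the bonnet's holes, the bonnet flat on the flange and the cap on the neck, agreeing with the model drawn at home.
- **Left alone:** the bonnet with holes 72 mm apart still stands on the bench where it started. Both unions look unmoved.

**Disagreements:** the side camera placed some parts up to 4 mm off the top camera, so I relied on the top camera, checked against the arm. The plate sits about 1.5 mm off the pocket's centre, within its 3 mm play.

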